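# Make up two laundry kits from the shelf stock

### The arm

A 6-joint arm with a two-finger parallel gripper is mounted at the origin on the work surface. World frame = base frame: x ahead of the robot, y to its left, z up, the work surface at z = 0. Lengths are in m, angles in rad, forces in N, time in s.
With the tool pointing down it reaches from about 0.3 to 0.75 m from the base axis. Payload 8.5 kg.
Tool frame: the origin (TCP) lies at the very end of the fingers, on their centre line; the grasp point (between the pads) lies grip_depth behind it (grip_depth is the distance from the TCP to the grasp point, in m); z points along the fingers, y is the line along which they close (so a half turn about z gives the same grasp; the last joint's range is limited). The gripper opens to 85 mm and grips with 20 to 120 N. Pads are 22 mm wide; open, the fingers measure 114 mm over their backs; the gripper's body (76 mm by 85 mm) begins 54 mm behind the grasp point. The pads swing forward as they close: fully open they stand 13 mm farther back than shut.
Start: joints at [0.958, 0.381, 1.297, -0, 1.464, -0.215], TCP at [0.213, 0.507, 0.231] pointing down, gripper open.
Joint ranges: [-3.11, 3.11], [-0.89, 2.33], [0.22, 2.48], [-1.42, 4.56], [0.17, 2.85], [-2.88, 2.88]. Speed limits (rad/s): [2.39, 2.39, 3.14, 3.14, 3.14, 3.14].

### API

Orientations are given as a unit quaternion [w, x, y, z].
In Python, from plant import * gives the robot as it stands.
- The arm moves only by the tool play_rows, never from a script. Its argument "commands" is a list of rows, each a list of 4 numbers: the shift along the world's x, y, z in m, then the turn about the world's z in rad. A call has exactly 10 rows; each row is the pose to reach, as a shift and turn from the pose commanded when the call began; what a row does not reach only later rows make up. A row lasts 1/12 s, in which the tool goes at most 41.7 mm and 7.16 degrees, less where a joint would pass 70% of its speed; a pose out of reach is approached as far as the arm can. A call with a gripper value outside its range is refused whole. "hand" is the finger opening in m, from 0 to 0.0854, set as the call begins (left out, the last holds). The fingers move at their own pace and stop on an object; "grip_force" is the grip in N (left out, the last holds). Time passes only in rows, so rows that repeat a pose let the fingers close, or fill a call up. It gives the time, the measured TCP pose, the force, the opening and the grip force at its end, in the units of the state.
- sense(): the state, without advancing time (a new reading comes with each control period).
- snapshot(name): name is "scene" or "top"; returns a dict with "frame" (480x640x3 uint8, red, green, blue), "fx", "fy", "cx", "cy" (pixels), "rvec" (rotation vector, rad) and "tvec" (3), from world to camera coordinates, as OpenCV has them. Camera axes: x right, y down, z forward; pixel columns grow to the right and rows downward; lengths in m; the calibration is good to about 2 mm. A picture is of the moment at which its call begins. There is no depth.
- sign_off(): hands the job in; it is judged then, once.
The state is a dict: "clock": time; "q": joint angles; "dq": joint speeds; "effort": joint torques, N m; "position": TCP position; "eef_rot": TCP orientation; "contact_force": force on the tool from outside, world axes, zero at the start; "moment": the same for the moment, N m; "gripper_width": opening from 0.0 (shut) to 1.0 (fully open); "grip_force": force on a finger pad.
Only numpy, scipy, OpenCV 4.12 (cv2) and the standard library are available. Lean on these libraries where they do the work, as an engineer would, in place of code of your own. Each camera call takes 0.05 s, during which the arm holds its last target. There are 200 camera calls.

### The job

Make up the two laundry kits on the counter: the stain kit is the scrubbing brush in the long compartment of the long, narrow tray with the slimmer of the two bottles in the short compartment beside it, and the wash kit is the carton of tablets and the smaller of the two cups in the squarer tray, one in each compartment. Everything stands upright (the brush on its bristles), flat on the tray floor and inside its own compartment. Leave the stout bottle and the larger cup where they stand.

Things in the scene. Friction and masses are not known exactly. Their poses are not given: they have to be found in the camera images.
- long_tray: Long narrow open wooden tray, fixed, 72 (x) x 186 (y) mm outside; floor 5 thick, walls 4 thick, wall tops 16 above the counter. A divider makes a long compartment 64 x 114 inside, centred at y = -32, and a short one 64 x 60, centred at y = +59 (x = 0). Origin: centre of underside; turned up to 0.2 rad from world axes. Trays lie nearest the robot, either one left; stock in an arc beyond.
- square_tray: Squarer open wooden tray, fixed, 100 (x) x 156 (y) mm outside; floor 5 thick, walls 4 thick, wall tops 16 above the counter. A middle divider makes two equal compartments 92 x 72 inside, centred at y = -38 and y = +38 (x = 0); either may take either thing. Origin: centre of underside; turned up to 0.2 rad from world axes.
- brush: Wooden scrubbing brush standing on its stiff pale bristles: 90 (x) x 40 (y) x 50 mm (z) overall, the wooden back (round ends) takes the upper 24 mm, the bristle block below is rigid and 72 x 34 mm. Origin: centre of the underside, z up. The x axis is its long way.
- slim_bottle: The slimmer of two white plastic bottles with grey caps: 36 mm in diameter, 85 mm tall with a narrower neck and cap at the top; the body is full width at 20 to 45 mm height. Origin: centre of the underside, z up. 
- stout_bottle: The stouter white plastic bottle, 56 mm in diameter, 85 mm tall; belongs to no kit and stays where it stands. Origin: centre of the underside, z up. 
- carton: White card carton of washing tablets with a brown band and a seam along the top, 66 (x) x 40 (y) x 60 mm (z), closed and rigid. Origin: centre of the underside, z up. 
- small_cup: The smaller of two open white plastic dosing cups, 48 mm in diameter at the rim, tapering to 38 mm at the foot, 55 mm tall, walls 3 mm. Origin: centre of the underside, z up. 
- large_cup: The larger open white dosing cup, 68 mm in diameter at the rim, 70 mm tall; belongs to no kit and stays where it stands. Origin: centre of the underside, z up. 
There are look-alikes about, which are no part of the job. Leave any black or red look-alike of the square_tray alone.

How it is judged:
At the end, for the whole second after the job is handed in: Brush and slim bottle in their compartments of the long tray, carton and small cup one in each compartment of the squarer tray: inside the walls, on the floor (to 4 mm), within 0.12 rad of upright, released, at rest. Stout bottle and larger cup within 20 mm of where they stood (x of brush in the frame of long_tray between -0.018 and 0.018 m and y of brush in the frame of long_tray between -0.056 and -0.008 m and z of brush in the frame of long_tray between 0.001 and 0.009 m and angle between each of brush, slim_bottle, carton, small_cup's own z axis and vertical below 0.12 rad and linear speed of each of brush, slim_bottle, carton, small_cup below 0.02 m/s and angular speed of each of brush, slim_bottle, carton, small_cup below 0.2 rad/s and x of slim_bottle in the frame of long_tray between -0.017 and 0.017 m and y of slim_bottle in the frame of long_tray between 0.044 and 0.074 m and z of slim_bottle in the frame of long_tray between 0.001 and 0.009 m and z of carton in the frame of square_tray between 0.001 and 0.009 m and z of small_cup in the frame of square_tray between 0.001 and 0.009 m and ((x of carton in the frame of square_tray between -0.03 and 0.03 m and y of carton in the frame of square_tray between 0.016 and 0.06 m and x of small_cup in the frame of square_tray between -0.03 and 0.03 m and y of small_cup in the frame of square_tray between -0.058 and -0.018 m) or (x of carton in the frame of square_tray between -0.03 and 0.03 m and y of carton in the frame of square_tray between -0.06 and -0.016 m and x of small_cup in the frame of square_tray between -0.03 and 0.03 m and y of small_cup in the frame of square_tray between 0.018 and 0.058 m)) and distance of each of stout_bottle, large_cup from where it was at the start of the episode below 0.02 m); the robot touches nothing.
It fails at once if the stout bottle or the larger cup was moved from its place (more than 20 mm) or tipped over (distance of any of stout_bottle, large_cup from where it was at the start of the episode above 0.02 m or angle between any of stout_bottle, large_cup's own z axis and vertical above 0.5 rad).
It also fails if it takes over 112 s, if anything falls off the work surface, if the arm or the gripper's body presses on something with over 40 N, if the wrist force passes 120 N, or if a joint passes its speed limit or range.

## Working session

There is one attempt and no reset: what is moved stays moved. The work goes in short steps, Python scripts to look and compute and a tool call to move; the robot and the scene stay as the last step left them, time stands still between calls to the robot, and variables do not carry over. Pictures are saved under pics/ and viewed, at most 14 in all, crops included, and the job is handed in when it is done.

Besides the shell and the picture viewer there is one more tool, called after "Request:" as a command line: name --pt "numbers of a row" for each row, then --argument value for the rest. play_rows: Moves the arm, as the interface text tells. Its arguments: {"type":"object","properties":{"commands":{"type":"array"},"hand":{"type":"number"},"grip_force":{"type":"number"}},"required":["commands"]}

```bash
mkdir -p pics; ls
cat > h.py <<'E'
from plant import *
import numpy as np, cv2
def cam(s):
    R=cv2.Rodrigues(np.array(s["rvec"],float))[0]; t=np.array(s["tvec"],float).ravel()
    return R,t
def ray(s,u,v,z):
    R,t=cam(s); d=R.T@np.array([(u-s["cx"])/s["fx"],(v-s["cy"])/s["fy"],1]); c=-R.T@t
    return c+d*(z-c[2])/d[2]
def proj(s,p):
    R,t=cam(s); q=R@np.array(p,float)+t
    return s["fx"]*q[0]/q[2]+s["cx"], s["fy"]*q[1]/q[2]+s["cy"]
def save(n,f): cv2.imwrite("pics/"+n,cv2.cvtColor(f,cv2.COLOR_RGB2BGR))
E
python3 - <<'E'
from h import *
import pickle
for n in("scene","top"):
    s=snapshot(n); save(n+"0.png",s["frame"]); pickle.dump(s,open(n+"0.pkl","wb"))
    R,t=cam(s); print(n,-R.T@t,s["fx"])
st=sense(); print({k:np.round(v,3) for k,v in st.items()})
E
```

```text
pics
scene [ 1.17039137 -0.23381057  0.65790199] 458.7006528495192
top [ 0.29156758 -0.08325991  1.03649171] 453.70640811201923
{'clock': np.float64(0.1), 'q': array([ 0.958,  0.381,  1.298, -0.   ,  1.464, -0.215]), 'dq': array([-0.001, -0.001, -0.004,  0.   , -0.001,  0.001]), 'effort': array([ 4.0000e-03, -4.4921e+01, -2.3166e+01, -0.0000e+00,  4.0000e-03,
        0.0000e+00]), 'position': array([0.213, 0.507, 0.231]), 'eef_rot': array([-0.   ,  0.198,  0.98 , -0.001]), 'contact_force': array([-0.032,  0.129, -0.095]), 'moment': array([-0.005, -0.025, -0.004]), 'grip_force': np.float64(0.0), 'gripper_width': np.float64(1.004)}
```

View pics/top0.png

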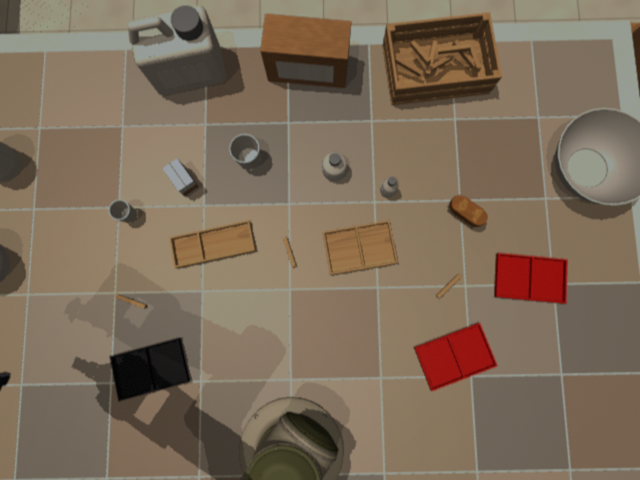

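View pics/scene0.png

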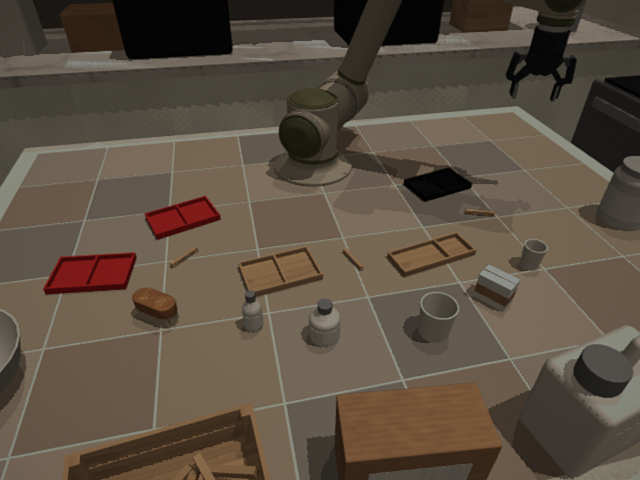

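Run:
```python
from h import *
import pickle, plant
print([n for n in dir(plant) if not n.startswith('_')], getattr(plant,'grip_depth',None))
s=pickle.load(open("top0.pkl","rb")); f=s["frame"][130:290,90:500]
save("crop0.png",cv2.resize(f,(800,312),interpolation=cv2.INTER_CUBIC))
for n,u,v,z in[("long",213,245,.016),("sq",360,248,.016),("brush",468,211,.05),("slim",391,183,.085),("stout",335,159,.085),("carton",180,174,.06),("scup",121,209,.055),("lcup",245,148,.07)]:
    print(n,ray(s,u,v,z).round(3))
```

```text
['PlanningError', 'grip_depth', 'sense', 'sign_off', 'snapshot'] 0.0187
long [0.451 0.172 0.016]
sq [ 0.437 -0.163  0.016]
brush [ 0.511 -0.402  0.05 ]
slim [ 0.568 -0.229  0.085]
stout [ 0.624 -0.109  0.085]
carton [0.606 0.237 0.06 ]
scup [0.529 0.368 0.055]
lcup [0.659 0.09  0.07 ]
```

View pics/crop0.png

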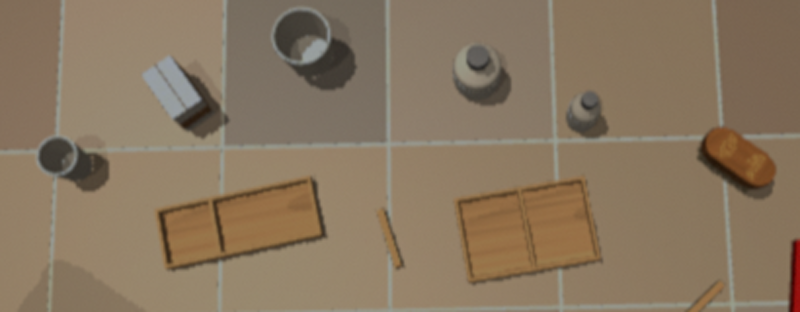

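Candidates (top view): slim bottle (390,187) against the stout one (334,166); small cup (121,210) against the large one (245,150); carton (180,176); brush (468,211); wooden trays long (213,245) and squarer (360,248), against the black (150,368) and red (531,278), (455,356) look-alikes. The crop agrees: the long tray's short compartment is on the left (+y).

```bash
cat > m.py <<'E'
from h import *
import pickle
s=pickle.load(open("top0.pkl","rb")); f=s["frame"]; K=4
big=cv2.resize(f,None,fx=K,fy=K,interpolation=cv2.INTER_CUBIC)
hsv=cv2.cvtColor(big,cv2.COLOR_RGB2HSV)
vis=big.copy()
def find(n,box,cond,z):
    x0,y0,x1,y1=[K*b for b in box]
    h,sa,v=[hsv[y0:y1,x0:x1,i].astype(int) for i in range(3)]
    m=cv2.morphologyEx((cond(h,sa,v)*255).astype(np.uint8),cv2.MORPH_CLOSE,np.ones((9,9)))
    m=cv2.morphologyEx(m,cv2.MORPH_OPEN,np.ones((5,5)))
    c=max(cv2.findContours(m,cv2.RETR_EXTERNAL,cv2.CHAIN_APPROX_NONE)[0],key=cv2.contourArea)+[x0,y0]
    cv2.drawContours(vis,[c.astype(np.int32)],-1,(0,255,0),1)
    P=np.array([ray(s,(a+.5)/K-.5,(b+.5)/K-.5,z)[:2] for a,b in c[:,0]],np.float32)
    (cx,cy),(w,h_),an=cv2.minAreaRect(P*1000)
    (ex,ey),r=cv2.minEnclosingCircle(P*1000)
    print(n,"rect c",round(cx,1),round(cy,1),"size",round(w,1),round(h_,1),"ang",round(an,1),"circ",round(ex,1),round(ey,1),"d",round(2*r,1))
for n,u,v in[("tile",300,205),("longtray",225,245),("brush",468,208),("carton",180,174),("slim",391,190),("cup",113,210),("shadow",195,190)]:
    print(n,hsv[K*v,K*u],end=" ")
print()
wood=lambda h,sa,v:(sa>118)
find("long",(165,215,265,275),wood,.016)
find("sq",(315,215,405,280),wood,.016)
find("brush",(440,185,500,235),lambda h,sa,v:(sa>135),.04)
low=lambda h,sa,v:(sa<62)&(v>80)
find("carton",(160,150,197,197),low,.06)
find("slim",(378,172,402,202),low,.05)
find("scup",(105,196,134,224),lambda h,sa,v:(sa<62),.055)
save("seg.png",cv2.resize(vis[K*130:K*290,K*90:K*500],(800,312),interpolation=cv2.INTER_AREA))
E
python3 m.py
```

```text
tile [ 19  55 148] longtray [ 16 133 152] brush [ 13 178 122] carton [ 98  13 160] slim [ 19  46 123] cup [19 46 61] shadow [20 54 57] 
long rect c 453.4 173.6 size 72.4 186.5 ang 11.3 circ 453.7 173.4 d 196.8
sq rect c 439.4 -162.1 size 100.1 154.8 ang 8.9 circ 439.6 -162.2 d 181.1
brush rect c 512.8 -405.4 size 89.2 48.2 ang 52.3 circ 513.6 -406.1 d 89.3
carton rect c 599.6 244.6 size 73.0 90.4 ang 88.8 circ 597.1 255.8 d 97.6
slim rect c 575.2 -227.8 size 37.2 39.3 ang 2.4 circ 573.8 -226.5 d 48.0
scup rect c 524.5 365.7 size 69.5 55.3 ang 39.1 circ 523.2 369.7 d 75.3
```

View pics/seg.png

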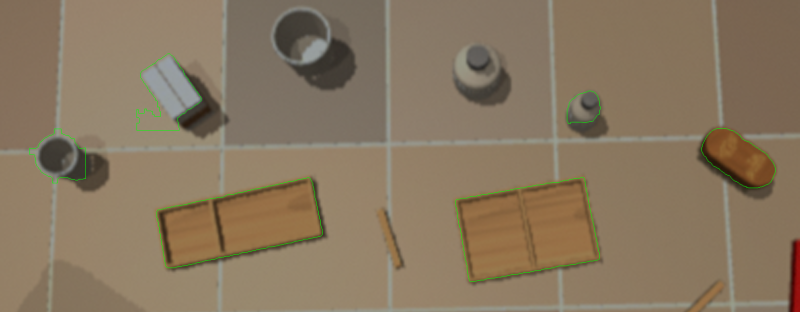

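```bash
cat >> m.py <<'E'
print("----"); vis=big.copy()
find("carton",(160,150,197,197),lambda h,sa,v:(sa<32)&(v>110),.06)
find("scup",(107,198,133,222),lambda h,sa,v:(sa<38)&(v>70),.055)
find("slimcap",(378,172,402,190),lambda h,sa,v:(sa<38)&(v<125)&(v>50),.080)
find("slimbody",(378,180,402,202),lambda h,sa,v:(sa<50)&(v>90),.045)
find("stoutcap",(324,148,346,170),lambda h,sa,v:(sa<38)&(v<125)&(v>50),.080)
p=lambda x0,y0,x1,y1:cv2.resize(vis[K*y0:K*y1,K*x0:K*x1],(260,260))
save("seg2.png",np.hstack([p(155,150,200,195),p(100,190,145,235),p(370,165,415,210)]))
E
python3 m.py | sed -n '/----/,$p'
```

```text
----
carton rect c 605.4 243.0 size 66.7 41.2 ang 34.6 circ 605.3 243.3 d 75.0
scup rect c 528.5 372.0 size 49.6 47.6 ang 36.9 circ 528.6 373.8 d 54.2
slimcap rect c 574.0 -230.8 size 17.4 17.4 ang 88.8 circ 573.7 -230.6 d 19.4
slimbody rect c 573.7 -228.3 size 35.8 27.8 ang 88.8 circ 575.5 -228.3 d 43.3
stoutcap rect c 626.8 -107.6 size 25.2 27.9 ang 88.8 circ 626.8 -106.5 d 30.0
```

View pics/seg2.png

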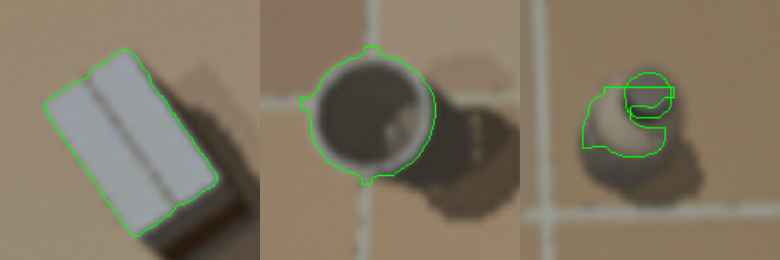

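```bash
python3 - <<'E'
from h import *
import pickle
s=pickle.load(open("top0.pkl","rb"))
for n,u,v,z in[("scup",118.8,209.4,.055),("slimcap",391.8,180.9,.085),("slimbody",388.7,189,.03)]: print(n,ray(s,u,v,z).round(4))
c=pickle.load(open("scene0.pkl","rb"))
for n,p in[("cup rim",(.5285,.372,.055)),("cup foot",(.5285,.372,0)),("slim top",(.572,-.23,.085)),("slim foot",(.572,-.23,0)),("brush",(.513,-.405,.05)),("carton",(.6054,.243,.06))]: print(n,np.round(proj(c,p),1))
E
cd pics; python3 -c "
import cv2,numpy as np
f=cv2.imread('scene0.png');p=lambda x,y:cv2.resize(f[y:y+65,x:x+65],(260,260),interpolation=cv2.INTER_CUBIC)
cv2.imwrite('c2.png',np.hstack([p(220,280),p(500,225),p(125,275)]))"
```

```text
scup [0.5287 0.3724 0.055 ]
slimcap [ 0.5727 -0.2304  0.085 ]
slimbody [ 0.57   -0.2311  0.03  ]
cup rim [534.2 244.7]
cup foot [527.  264.2]
slim top [249.9 291.2]
slim foot [254.1 323.7]
brush [153.3 297.2]
carton [498.2 275.6]
```

View pics/c2.png

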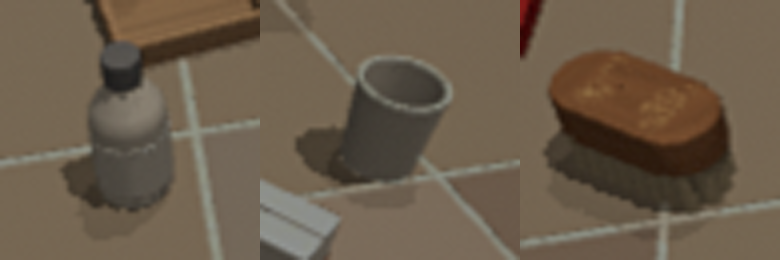

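Cap and body of the slim bottle, the cup rim and the carton's top agree between the two views to 1–2 mm and with the given sizes. I start with the small cup.

Request:
play_rows --pt "0.02 -0.01 0 0" --pt "0.055 -0.025 0 0" --pt "0.095 -0.042 -0.01 0" --pt "0.135 -0.058 -0.02 0" --pt "0.175 -0.075 -0.04 0" --pt "0.215 -0.092 -0.06 0" --pt "0.25 -0.107 -0.08 0" --pt "0.28 -0.12 -0.1 0" --pt "0.305 -0.13 -0.11 0" --pt "0.3155 -0.135 -0.115 0" --hand 0.085 --grip_force 30

```text
clock: 0.93
position: [0.5316, 0.369, 0.1127]
eef_rot: [-0.001, 0.199, 0.98, -0.001]
contact_force: [-0.7, -0.1, -0.5]
gripper_width: 0.995
grip_force: 0.0
```

```bash
cat > look.py <<'E'
from h import *
import sys
n,tag,u,v,w,hh=sys.argv[1],sys.argv[2],*map(int,sys.argv[3:7])
s=snapshot(n); st=sense(); print(st["clock"],np.round(st["position"],4),np.round(st["gripper_width"],3))
f=s["frame"][v:v+hh,u:u+w]; k=min(700/w,500/hh)
save(tag,cv2.resize(f,None,fx=k,fy=k,interpolation=cv2.INTER_CUBIC)); print("scale",k)
p=np.array(st["position"])
for dz in(0,.013):print("tip",[np.round(proj(s,p+np.array([0.05*sg*np.cos(1.171),0.05*sg*np.sin(1.171),dz])),1) for sg in(1,-1)])
E
python3 look.py scene a1.png 460 130 160 130
```

```text
0.9833 [0.5319 0.3687 0.1126] 0.994
scale 3.8461538461538463
tip [array([567.7, 226.5]), array([516.4, 221.1])]
tip [array([569.9, 221.3]), array([518.1, 215.9])]
```

View pics/a1.png

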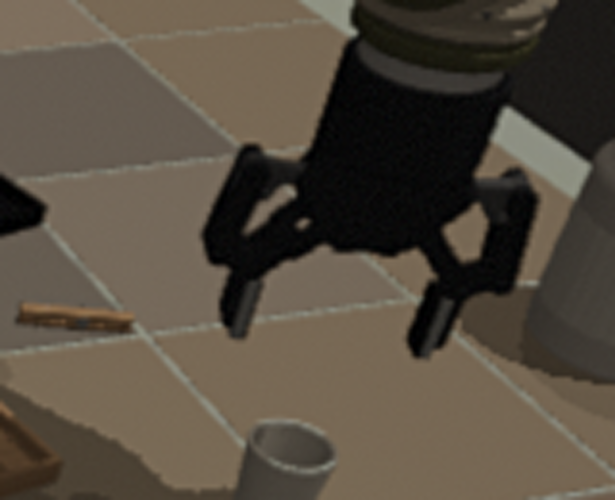

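Request:
play_rows --pt "-0.003 0.0035 -0.01 0" --pt "-0.003 0.0035 -0.03 0" --pt "-0.003 0.0035 -0.05 0" --pt "-0.003 0.0035 -0.068 0" --pt "-0.003 0.0035 -0.082 0" --pt "-0.003 0.0035 -0.09 0" --pt "-0.003 0.0035 -0.093 0" --pt "-0.003 0.0035 -0.093 0" --pt "-0.003 0.0035 -0.093 0" --pt "-0.003 0.0035 -0.093 0"

```text
clock: 1.82
position: [0.5258, 0.376, 0.0245]
eef_rot: [0.001, 0.197, 0.98, 0.001]
contact_force: [-0.3, 0.2, 0.3]
gripper_width: 0.995
grip_force: 0.0
```

Request:
play_rows --pt "0 0 0 0" --pt "0 0 0 0" --pt "0 0 0 0" --pt "0 0 0 0" --pt "0 0 0 0" --pt "0 0 0 0" --pt "0 0 0 0" --pt "0 0 0 0" --pt "0 0 0 0" --pt "0 0 0 0" --hand 0.03 --grip_force 30

```text
clock: 2.65
position: [0.5259, 0.3756, 0.0239]
eef_rot: [0.0, 0.198, 0.98, 0.0]
contact_force: [-0.7, -0.2, 6.4]
gripper_width: 0.546
grip_force: 30.3
```

Request:
play_rows --pt "0 0 0.005 0" --pt "0 0 0.02 0" --pt "0 0 0.045 0" --pt "0 -0.005 0.075 0" --pt "0 -0.02 0.1 0" --pt "-0.005 -0.045 0.115 -0.03" --pt "-0.01 -0.075 0.12 -0.1" --pt "-0.015 -0.11 0.12 -0.2" --pt "-0.02 -0.145 0.12 -0.3" --pt "-0.025 -0.18 0.12 -0.4"

```text
clock: 3.48
position: [0.4998, 0.1942, 0.1435]
eef_rot: [0.0, 0.39, 0.921, 0.0]
contact_force: [1.2, -0.4, -0.7]
gripper_width: 0.55
grip_force: 30.9
```

Request:
play_rows --pt "-0.005 -0.035 0 -0.1" --pt "-0.01 -0.07 0 -0.2" --pt "-0.015 -0.105 0 -0.3" --pt "-0.02 -0.14 0 -0.4" --pt "-0.025 -0.175 0 -0.5" --pt "-0.03 -0.21 0 -0.57" --pt "-0.035 -0.245 0 -0.6" --pt "-0.04 -0.28 0 -0.616" --pt "-0.045 -0.315 0 -0.616" --pt "-0.05 -0.345 0 -0.616"

```text
clock: 4.32
position: [0.45, -0.1515, 0.1435]
eef_rot: [0.0, 0.65, 0.76, -0.0]
contact_force: [1.7, -0.0, -0.8]
gripper_width: 0.546
grip_force: 30.9
```

Request:
play_rows --pt "-0.003 -0.025 0 0" --pt "-0.005 -0.04 0 0" --pt "-0.0055 -0.0475 0 0" --pt "-0.0055 -0.0485 0 0" --pt "-0.0055 -0.0485 -0.01 0" --pt "-0.0055 -0.0485 -0.03 0" --pt "-0.0055 -0.0485 -0.055 0" --pt "-0.0055 -0.0485 -0.075 0" --pt "-0.0055 -0.0485 -0.08 0" --pt "-0.0055 -0.0485 -0.08 0"

```text
clock: 5.15
position: [0.4447, -0.1967, 0.0625]
eef_rot: [-0.001, 0.649, 0.761, -0.0]
contact_force: [0.2, 0.2, 0.6]
gripper_width: 0.542
grip_force: 30.9
```

Request:
play_rows --pt "0 0 -0.006 0" --pt "0 0 -0.014 0" --pt "0 0 -0.022 0" --pt "0 0 -0.029 0" --pt "0 0 -0.033 0" --pt "0 0 -0.0342 0" --pt "0 0 -0.0342 0" --pt "0 0 -0.0342 0" --pt "0 0 -0.0342 0" --pt "0 0 -0.0342 0"

```text
clock: 5.98
position: [0.4451, -0.198, 0.0292]
eef_rot: [0.0, 0.65, 0.76, 0.0]
contact_force: [0.6, 0.4, 0.2]
gripper_width: 0.546
grip_force: 30.9
```

```bash
python3 look.py scene a2.png 200 190 160 130
```

```text
6.0333 [ 0.4451 -0.198   0.0292] 0.544
scale 3.8461538461538463
tip [array([285.6, 269.1]), array([238.9, 263.2])]
tip [array([285.3, 264.3]), array([238.2, 258.5])]
```

View pics/a2.png

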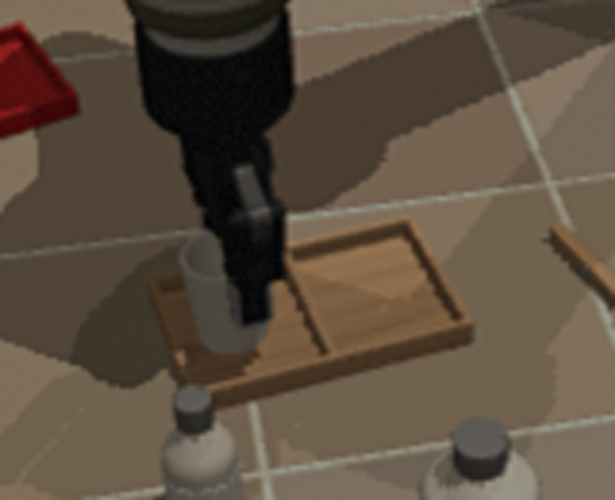

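The cup (220,290 in the crop) stands in the left compartment, just off the floor. Release and go for the carton.

Request:
play_rows --pt "0 0 0 0" --pt "0 0 0 0" --pt "0 0 0 0" --pt "0 0 0 0" --pt "0 0 0.005 0" --pt "0 0 0.015 0" --pt "0 0 0.035 0" --pt "0 0 0.06 0" --pt "0 0 0.085 0" --pt "0 0 0.1 0" --hand 0.07

```text
clock: 6.87
position: [0.4455, -0.1983, 0.1318]
eef_rot: [0.002, 0.649, 0.76, 0.0]
contact_force: [1.0, 0.6, 0.1]
gripper_width: 0.82
grip_force: 0.0
```

Request:
play_rows --pt "0.005 0.015 0 -0.1" --pt "0.01 0.045 0 -0.2" --pt "0.02 0.08 0 -0.3" --pt "0.035 0.115 0 -0.4" --pt "0.05 0.15 0 -0.5" --pt "0.065 0.185 0 -0.6" --pt "0.08 0.22 0 -0.7" --pt "0.095 0.255 0 -0.8" --pt "0.11 0.29 0 -0.9" --pt "0.123 0.325 0 -1.0" --hand 0.085

```text
clock: 7.7
position: [0.5686, 0.129, 0.1295]
eef_rot: [0.0, 0.935, 0.354, 0.0]
contact_force: [1.0, -0.5, -0.4]
gripper_width: 1.0
grip_force: 0.0
```

Request:
play_rows --pt "0.013 0.04 0 -0.08" --pt "0.025 0.075 0 -0.126" --pt "0.034 0.1 0 -0.126" --pt "0.038 0.1165 0 -0.126" --pt "0.038 0.1165 0 -0.126" --pt "0.038 0.1165 -0.01 -0.126" --pt "0.038 0.1165 -0.03 -0.126" --pt "0.038 0.1165 -0.038 -0.126" --pt "0.038 0.1165 -0.04 -0.126" --pt "0.038 0.1165 -0.04 -0.126"

```text
clock: 8.53
position: [0.6058, 0.2426, 0.0886]
eef_rot: [-0.0, 0.955, 0.296, -0.001]
contact_force: [0.3, -0.4, 0.1]
gripper_width: 0.995
grip_force: 0.0
```

Request:
play_rows --pt "0 0 -0.01 0" --pt "0 0 -0.03 0" --pt "0 0 -0.05 0" --pt "0 0 -0.062 0" --pt "0 0 -0.068 0" --pt "0 0 -0.0685 0" --pt "0 0 -0.0685 0" --pt "0 0 -0.0685 0" --pt "0 0 -0.0685 0" --pt "0 0 -0.0685 0"

```text
clock: 9.37
position: [0.6064, 0.2437, 0.0215]
eef_rot: [0.0, 0.955, 0.296, 0.001]
contact_force: [-0.2, -0.0, 0.5]
gripper_width: 0.995
grip_force: 0.0
```

Request:
play_rows --pt "0 0 0 0" --pt "0 0 0 0" --pt "0 0 0 0" --pt "0 0 0 0" --pt "0 0 0 0" --pt "0 0 0 0" --pt "0 0 0 0" --pt "0 0 0 0" --pt "0 0 0 0" --pt "0 0 0 0" --hand 0.03 --grip_force 40

```text
clock: 10.2
position: [0.6062, 0.2436, 0.0208]
eef_rot: [-0.0, 0.955, 0.296, 0.0]
contact_force: [-0.5, 0.5, 3.5]
gripper_width: 0.463
grip_force: 41.5
```

Request:
play_rows --pt "0 0 0.005 0" --pt "0 0 0.02 0" --pt "0 0 0.045 0" --pt "0 0 0.075 0" --pt "-0.005 -0.01 0.095 -0.02" --pt "-0.015 -0.03 0.105 -0.06" --pt "-0.03 -0.06 0.11 -0.12" --pt "-0.045 -0.092 0.11 -0.18" --pt "-0.06 -0.125 0.11 -0.24" --pt "-0.075 -0.158 0.11 -0.3"

```text
clock: 11.03
position: [0.5298, 0.0844, 0.1306]
eef_rot: [-0.0, 0.989, 0.149, -0.0]
contact_force: [0.5, 0.2, -0.1]
gripper_width: 0.465
grip_force: 41.1
```

Request:
play_rows --pt "-0.015 -0.033 0 -0.06" --pt "-0.03 -0.066 0 -0.12" --pt "-0.045 -0.099 0 -0.145" --pt "-0.06 -0.13 0 -0.145" --pt "-0.075 -0.16 0 -0.145" --pt "-0.087 -0.184 0 -0.145" --pt "-0.095 -0.2 0 -0.145" --pt "-0.0975 -0.2055 0 -0.145" --pt "-0.0975 -0.2055 -0.01 -0.145" --pt "-0.0975 -0.2055 -0.025 -0.145"

```text
clock: 11.87
position: [0.4341, -0.1203, 0.1063]
eef_rot: [0.001, 0.997, 0.078, 0.001]
contact_force: [0.6, -0.1, -0.8]
gripper_width: 0.464
grip_force: 41.1
```

Request:
play_rows --pt "0 0 -0.02 0" --pt "0 0 -0.04 0" --pt "0 0 -0.055 0" --pt "0 0 -0.065 0" --pt "0 0 -0.073 0" --pt "0 0 -0.078 0" --pt "0 0 -0.0795 0" --pt "0 0 -0.0795 0" --pt "0 0 -0.0795 0" --pt "0 0 -0.0795 0"

```text
clock: 12.7
position: [0.4339, -0.1201, 0.0266]
eef_rot: [0.0, 0.997, 0.078, 0.0]
contact_force: [0.1, 0.4, -1.4]
gripper_width: 0.463
grip_force: 41.2
```

```bash
python3 look.py scene a3.png 200 190 160 130
```

```text
12.75 [ 0.4338 -0.1201  0.0265] 0.464
scale 3.8461538461538463
tip [array([321.5, 261.3]), array([275.5, 255.7])]
tip [array([321.5, 256.6]), array([275.1, 251. ])]
```

View pics/a3.png

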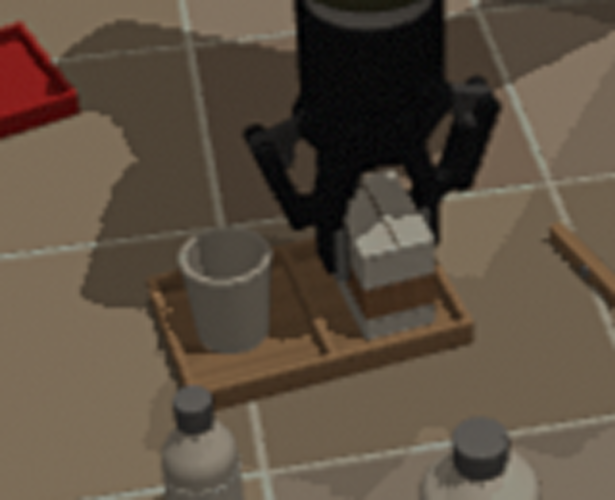

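Request:
play_rows --pt "0 0 0 0" --pt "0 0 0 0" --pt "0 0 0 0" --pt "0 0 0 0" --pt "0 0 0.005 0" --pt "0 0 0.015 0" --pt "0 0 0.035 0" --pt "0 0 0.06 0" --pt "0 0 0.085 0" --pt "0 0 0.1 0" --hand 0.056

```text
clock: 13.58
position: [0.434, -0.1202, 0.1287]
eef_rot: [0.001, 0.997, 0.078, 0.001]
contact_force: [0.7, -0.2, -1.1]
gripper_width: 0.655
grip_force: 0.0
```

Request:
play_rows --pt "0.005 -0.015 0.01 0.08" --pt "0.012 -0.045 0.01 0.16" --pt "0.022 -0.08 0.01 0.25" --pt "0.032 -0.115 0.01 0.34" --pt "0.042 -0.15 0.01 0.43" --pt "0.052 -0.185 0.01 0.52" --pt "0.062 -0.22 0.01 0.61" --pt "0.072 -0.255 0 0.69" --pt "0.078 -0.278 -0.01 0.757" --pt "0.08 -0.285 -0.02 0.757" --hand 0.085

```text
clock: 14.42
position: [0.5136, -0.4084, 0.1055]
eef_rot: [0.001, 0.897, 0.441, -0.0]
contact_force: [-0.9, 0.7, 0.7]
gripper_width: 0.995
grip_force: 0.0
```

Request:
play_rows --pt "0 0 0 0" --pt "0 0 -0.01 0" --pt "0 0 -0.03 0" --pt "0 0 -0.05 0" --pt "0 0 -0.07 0" --pt "0 0 -0.082 0" --pt "0 0 -0.086 0" --pt "0 0 -0.086 0" --pt "0 0 -0.086 0" --pt "0 0 -0.086 0"

```text
clock: 15.25
position: [0.5141, -0.4052, 0.0215]
eef_rot: [0.001, 0.897, 0.441, 0.0]
contact_force: [-0.6, -1.5, -0.5]
gripper_width: 0.993
grip_force: 0.0
```

Request:
play_rows --pt "0 0 0 0" --pt "0 0 0 0" --pt "0 0 0 0" --pt "0 0 0 0" --pt "0 0 0 0" --pt "0 0 0 0" --pt "0 0 0 0" --pt "0 0 0 0" --pt "0 0 0 0" --pt "0 0 0 0" --hand 0.03 --grip_force 45

```text
clock: 16.08
position: [0.5137, -0.4052, 0.0206]
eef_rot: [0.0, 0.897, 0.441, 0.0]
contact_force: [-0.2, -0.0, 6.0]
gripper_width: 0.459
grip_force: 47.0
```

Request:
play_rows --pt "0 0 0.005 0" --pt "0 0 0.02 0" --pt "0 0 0.045 0" --pt "0 0 0.075 0" --pt "0 0.005 0.105 0.02" --pt "0 0.02 0.125 0.08" --pt "0 0.045 0.135 0.16" --pt "0 0.08 0.14 0.24" --pt "0 0.115 0.14 0.32" --pt "-0.002 0.15 0.14 0.4"

```text
clock: 16.92
position: [0.5112, -0.2534, 0.1602]
eef_rot: [-0.0, 0.791, 0.612, 0.0]
contact_force: [-0.0, 0.3, -1.6]
gripper_width: 0.462
grip_force: 46.4
```

Request:
play_rows --pt "-0.005 0.036 0 0.08" --pt "-0.01 0.072 0 0.16" --pt "-0.015 0.108 0 0.24" --pt "-0.02 0.144 0 0.32" --pt "-0.025 0.18 0 0.4" --pt "-0.03 0.216 0 0.453" --pt "-0.035 0.252 0 0.453" --pt "-0.04 0.288 0 0.453" --pt "-0.045 0.324 0 0.453" --pt "-0.048 0.355 0 0.453"

```text
clock: 17.75
position: [0.4623, 0.1021, 0.1601]
eef_rot: [-0.0, 0.634, 0.773, -0.0]
contact_force: [0.7, 0.1, -1.0]
gripper_width: 0.461
grip_force: 46.4
```

Request:
play_rows --pt "-0.002 0.025 0 0" --pt "-0.0033 0.038 0 0" --pt "-0.0033 0.0427 -0.005 0" --pt "-0.0033 0.0427 -0.02 0" --pt "-0.0033 0.0427 -0.04 0" --pt "-0.0033 0.0427 -0.06 0" --pt "-0.0033 0.0427 -0.08 0" --pt "-0.0033 0.0427 -0.095 0" --pt "-0.0033 0.0427 -0.1 0" --pt "-0.0033 0.0427 -0.1 0"

```text
clock: 18.58
position: [0.4597, 0.1421, 0.059]
eef_rot: [-0.001, 0.635, 0.773, -0.001]
contact_force: [-0.2, -0.1, -1.3]
gripper_width: 0.463
grip_force: 46.4
```

Request:
play_rows --pt "0 0 -0.006 0" --pt "0 0 -0.013 0" --pt "0 0 -0.02 0" --pt "0 0 -0.027 0" --pt "0 0 -0.032 0" --pt "0 0 -0.0345 0" --pt "0 0 -0.0345 0" --pt "0 0 -0.0345 0" --pt "0 0 -0.0345 0" --pt "0 0 -0.0345 0"

```text
clock: 19.42
position: [0.4603, 0.1427, 0.0256]
eef_rot: [0.0, 0.635, 0.773, 0.0]
contact_force: [-0.2, -0.2, -1.2]
gripper_width: 0.457
grip_force: 46.5
```

```bash
python3 look.py scene a4.png 355 170 160 130
```

```text
19.4667 [0.4603 0.1428 0.0256] 0.462
scale 3.8461538461538463
tip [array([442.3, 252.7]), array([396. , 247.3])]
tip [array([443.3, 248. ]), array([396.7, 242.7])]
```

View pics/a4.png

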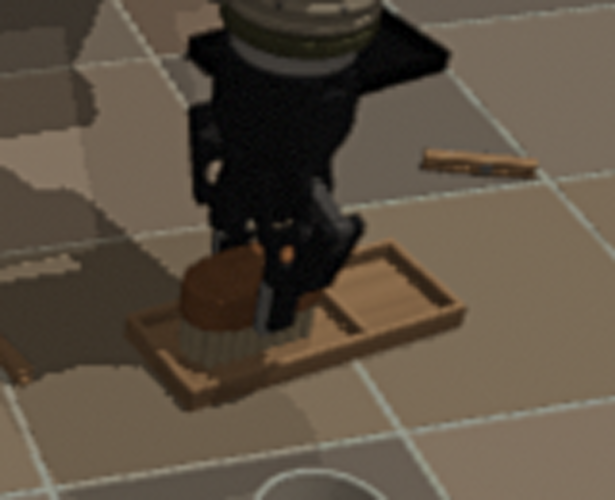

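Request:
play_rows --pt "0 0 0 0" --pt "0 0 0 0" --pt "0 0 0 0" --pt "0 0 0 0" --pt "0 0 0.005 0" --pt "0 0 0.015 0" --pt "0 0 0.035 0" --pt "0 0 0.065 0" --pt "0 0 0.095 0" --pt "0 0 0.12 0" --hand 0.06

```text
clock: 20.3
position: [0.4603, 0.1428, 0.148]
eef_rot: [0.0, 0.635, 0.773, 0.0]
contact_force: [-0.0, -0.0, 0.5]
gripper_width: 0.702
grip_force: 0.0
```

Request:
play_rows --pt "0.004 -0.015 0 0" --pt "0.014 -0.045 0 0" --pt "0.025 -0.08 0 0" --pt "0.036 -0.118 0 0" --pt "0.048 -0.156 0 0" --pt "0.06 -0.194 0 0" --pt "0.071 -0.232 0 0" --pt "0.083 -0.27 0 0" --pt "0.094 -0.308 0 0" --pt "0.104 -0.342 0 0" --hand 0.085

```text
clock: 21.13
position: [0.5644, -0.2017, 0.146]
eef_rot: [0.0, 0.635, 0.773, -0.0]
contact_force: [1.4, 0.9, -0.3]
gripper_width: 0.989
grip_force: 0.0
```

Request:
play_rows --pt "0.006 -0.022 0 0" --pt "0.0075 -0.03 0 0" --pt "0.0075 -0.0307 0 0" --pt "0.0075 -0.0307 0 0" --pt "0.0075 -0.0307 -0.01 0" --pt "0.0075 -0.0307 -0.025 0" --pt "0.0075 -0.0307 -0.035 0" --pt "0.0075 -0.0307 -0.035 0" --pt "0.0075 -0.0307 -0.035 0" --pt "0.0075 -0.0307 -0.035 0"

```text
clock: 21.97
position: [0.572, -0.2296, 0.1112]
eef_rot: [0.0, 0.634, 0.773, 0.0]
contact_force: [-0.1, 0.1, 0.0]
gripper_width: 0.996
grip_force: 0.0
```

```bash
python3 look.py scene a5.png 190 190 270 180
```

```text
22.0167 [ 0.5721 -0.2298  0.1113] 0.995
scale 2.5925925925925926
tip [array([276.6, 284. ]), array([221.1, 276.7])]
tip [array([276.1, 278.4]), array([220.1, 271.2])]
```

View pics/a5.png

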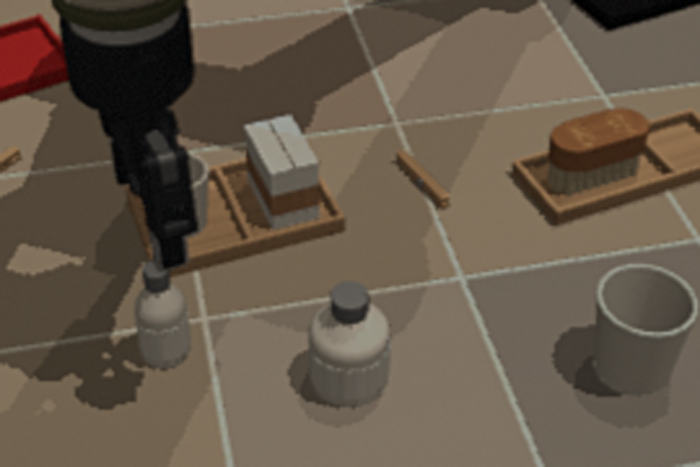

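Request:
play_rows --pt "-0.0005 0 -0.01 0" --pt "-0.0005 0 -0.03 0" --pt "-0.0005 0 -0.05 0" --pt "-0.0005 0 -0.07 0" --pt "-0.0005 0 -0.085 0" --pt "-0.0005 0 -0.093 0" --pt "-0.0005 0 -0.095 0" --pt "-0.0005 0 -0.095 0" --pt "-0.0005 0 -0.095 0" --pt "-0.0005 0 -0.095 0"

```text
clock: 22.85
position: [0.5718, -0.2303, 0.0167]
eef_rot: [0.001, 0.635, 0.773, 0.0]
contact_force: [-0.3, -0.3, -0.4]
gripper_width: 0.994
grip_force: 0.0
```

Request:
play_rows --pt "0 0 0 0" --pt "0 0 0 0" --pt "0 0 0 0" --pt "0 0 0 0" --pt "0 0 0 0" --pt "0 0 0 0" --pt "0 0 0 0" --pt "0 0 0 0" --pt "0 0 0 0" --pt "0 0 0 0" --hand 0.025 --grip_force 40

```text
clock: 23.68
position: [0.5715, -0.2301, 0.0161]
eef_rot: [0.0, 0.635, 0.773, 0.0]
contact_force: [-0.6, 0.7, 5.1]
gripper_width: 0.406
grip_force: 40.1
```

Request:
play_rows --pt "0 0 0.005 0" --pt "0 0 0.02 0" --pt "0 0 0.045 0" --pt "0 0 0.075 0" --pt "0 0 0.105 0" --pt "-0.003 0.01 0.13 0" --pt "-0.01 0.03 0.145 0" --pt "-0.018 0.06 0.15 0" --pt "-0.026 0.092 0.15 0" --pt "-0.035 0.125 0.15 0"

```text
clock: 24.52
position: [0.5356, -0.104, 0.1659]
eef_rot: [0.0, 0.635, 0.773, 0.0]
contact_force: [0.8, 0.4, -0.7]
gripper_width: 0.408
grip_force: 40.0
```

Request:
play_rows --pt "-0.01 0.034 0 0" --pt "-0.02 0.068 0 0" --pt "-0.03 0.102 0 0" --pt "-0.04 0.136 0 0" --pt "-0.05 0.17 0 0" --pt "-0.06 0.204 0 0" --pt "-0.069 0.238 0 0" --pt "-0.078 0.272 0 0" --pt "-0.086 0.302 0 0" --pt "-0.092 0.325 0 0"

```text
clock: 25.35
position: [0.4429, 0.2221, 0.1656]
eef_rot: [-0.0, 0.634, 0.773, -0.0]
contact_force: [0.5, -0.2, -0.9]
gripper_width: 0.408
grip_force: 40.0
```

Request:
play_rows --pt "-0.0015 0.009 0 0" --pt "-0.002 0.012 0 0" --pt "-0.002 0.012 -0.005 0" --pt "-0.002 0.012 -0.02 0" --pt "-0.002 0.012 -0.045 0" --pt "-0.002 0.012 -0.07 0" --pt "-0.002 0.012 -0.095 0" --pt "-0.002 0.012 -0.107 0" --pt "-0.002 0.012 -0.11 0" --pt "-0.002 0.012 -0.11 0"

```text
clock: 26.18
position: [0.4424, 0.2309, 0.0549]
eef_rot: [-0.0, 0.635, 0.772, -0.001]
contact_force: [0.7, 0.3, -1.0]
gripper_width: 0.406
grip_force: 40.0
```

Request:
play_rows --pt "0 0 -0.006 0" --pt "0 0 -0.013 0" --pt "0 0 -0.02 0" --pt "0 0 -0.027 0" --pt "0 0 -0.032 0" --pt "0 0 -0.0345 0" --pt "0 0 -0.0345 0" --pt "0 0 -0.0345 0" --pt "0 0 -0.0345 0" --pt "0 0 -0.0345 0"

```text
clock: 27.02
position: [0.4423, 0.2321, 0.0211]
eef_rot: [0.0, 0.634, 0.773, 0.0]
contact_force: [0.4, 0.1, -1.0]
gripper_width: 0.408
grip_force: 40.0
```

```bash
python3 look.py scene a6.png 355 170 160 130
```

```text
27.0667 [0.4423 0.2321 0.0211] 0.405
scale 3.8461538461538463
tip [array([475.6, 243.8]), array([430.4, 238.8])]
tip [array([476.8, 239.3]), array([431.2, 234.2])]
```

View pics/a6.png

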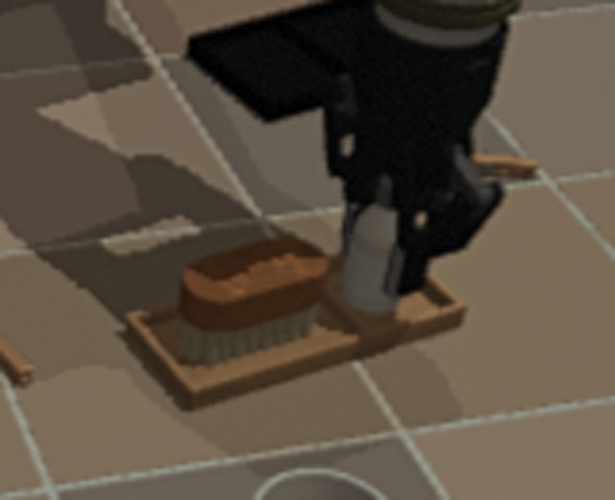

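Request:
play_rows --pt "0 0 0 0" --pt "0 0 0 0" --pt "0 0 0 0" --pt "0 0 0 0" --pt "0 0 0.005 0" --pt "0 0 0.015 0" --pt "0 0 0.035 0" --pt "0 0 0.065 0" --pt "0 0 0.095 0" --pt "0 0 0.125 0" --hand 0.06

```text
clock: 27.9
position: [0.4419, 0.232, 0.1479]
eef_rot: [-0.0, 0.635, 0.773, -0.0]
contact_force: [0.5, -0.1, 0.2]
gripper_width: 0.703
grip_force: 0.0
```

Request:
play_rows --pt "-0.005 0.02 0.02 0" --pt "-0.01 0.05 0.04 0" --pt "-0.02 0.085 0.05 0" --pt "-0.03 0.12 0.05 0" --pt "-0.04 0.15 0.05 0" --pt "-0.05 0.18 0.05 0" --pt "-0.06 0.2 0.05 0" --pt "-0.06 0.2 0.05 0" --pt "-0.06 0.2 0.05 0" --pt "-0.06 0.2 0.05 0"

```text
clock: 28.73
position: [0.3824, 0.4315, 0.1963]
eef_rot: [0.0, 0.635, 0.773, -0.0]
contact_force: [-0.7, -0.4, 0.8]
gripper_width: 0.7
grip_force: 0.0
```

Run:
```python
from h import *
out=[]
T=snapshot("top"); S=snapshot("scene")
def w(tray,x,y,z):
    cx,cy,a=tray; return [cx+x*np.cos(a)-y*np.sin(a),cy+x*np.sin(a)+y*np.cos(a),z]
L=(.4534,.1736,.197); Q=(.4394,-.1621,.155)
a=cv2.resize(T["frame"][130:290,90:500],(780,304),interpolation=cv2.INTER_CUBIC)
k=4; b=cv2.resize(S["frame"],None,fx=k,fy=k,interpolation=cv2.INTER_CUBIC)
for p in [w(L,0,-.032,.055),w(L,0,.059,.09),w(Q,0,.042,.065),w(Q,0,-.04,.06)]:
    u,v=proj(S,p); cv2.drawMarker(b,(int(k*u+2),int(k*v+2)),(0,255,0),0,16,2)
b1=b[k*200:k*280,k*380:k*478]; b2=b[k*215:k*295,k*233:k*331]
save("fin.png",np.vstack([a,np.hstack([b1,b2])[:, :780] if b1.shape[1]*2>=780 else 0]))
print(b1.shape)
```

```text
(320, 392, 3)
```

View pics/fin.png

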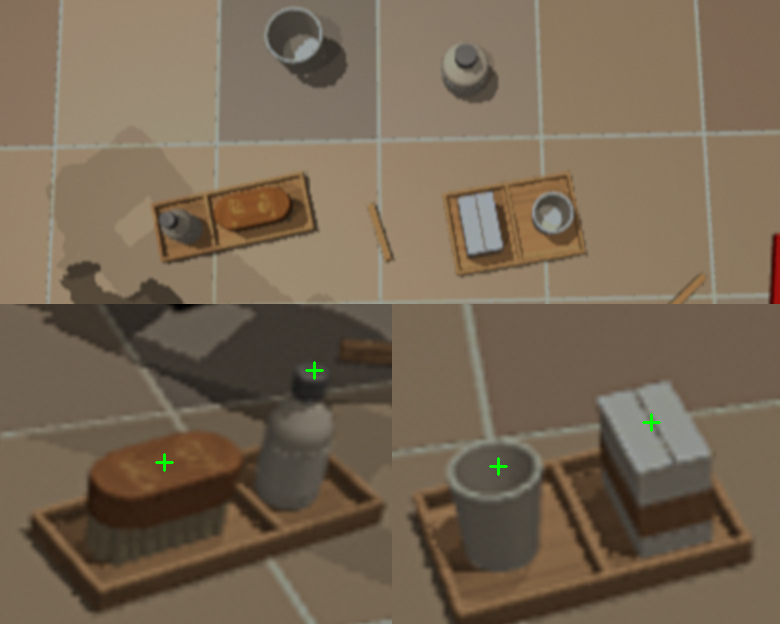

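Run:
```python
from h import *
S=snapshot("scene")
for z in(.005,.09):
    u,v=proj(S,[.4418,.2315,z]); print((u-380)*4,(v-200)*4+304)
    u,v=proj(S,[.4473,-.2013,z]); print("cup",(u-233)*4+392,(v-215)*4+304)
```

```text
284.9667492435817 490.9355169085818
cup 506.1434808374497 546.8955470936255
312.7781346664997 368.65635615755616
cup 492.8926533334525 420.0425494789313
```

The bottle's foot is expected at (285,491) in the panel and appears at about (290,490), with its cap on the marker, so it stands upright and centred. Everything is in place and the arm is clear.

```bash
python3 -c "
from plant import *
print(sign_off())"
```

```text
the job is handed in; nothing more can be done
None
```

Both kits are made up and the job is handed in at about 29 s of robot time: in the last pictures all four items stand upright inside their own compartments, and the stout bottle and larger cup were never touched. The hand-in gave no verdict back.

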